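# Flip the worn anode over the edge of the scrubbing board

### The job

The rectangular zinc anode plate lies on the cart top with its worn, bevelled side down, in front of the plywood scrubbing board. Using the fingertips only to push, never picking it up, push the plate against the front edge of the board until it tips up on its edge there and turns over onto the board, then push it on until it lies flat and wholly on the board, worn side up, ready for wire brushing. Leave all the other things where they are, and do not press the button on the starter housing.

Things in the scene. Friction and masses are not known exactly. Their poses are not given: they have to be found in the camera images.
- plate: rectangular zinc anode plate, dull grey, 48 (its x) x 72 (its y) x 14 mm (its z), 0.23 to 0.35 kg. Its worn face is bevelled 4 mm at 45 degrees all round and has two counterbored bolt holes and pits; the other face is plain and flat with two 9 mm holes. Origin at the centre of the worn face; its z axis points from the worn to the plain face (up at the start: worn face on the cart)
- plate_center (a point): centre of the anode plate, half-way through its thickness; axes as the plate. At the start 60 to 95 mm in front of the board's front edge, the plate's long sides turned up to 30 degrees from that edge, either way
- plate_long_a (a point): middle of the long side of the plate at its +x, half-way through the thickness (24 mm from the centre); axes as the plate
- plate_long_b (a point): middle of the opposite long side, at -x
- plate_short_a (a point): middle of the short side of the plate at its +y (36 mm from the centre), half-way through the thickness
- plate_short_b (a point): middle of the opposite short side, at -y
- board: plywood scrubbing board, screwed down flat on the cart top: 180 mm deep (its x), 220 mm wide (its y), 9 mm thick. Origin at the middle of its lower front edge; x points into the board, away from the robot, z up. The square-cut front edge, 9 mm high, lies along its y axis; a plate held against it turns about its upper corner when fingertips pressed on the plate's near side (some 8 N) rise with that side
- disc: bystander: round zinc anode, 64 mm across, 16 mm high, beside the plate near a front corner of the board; origin at the centre of its underside
- bar: bystander: bar-shaped zinc anode 100 (x) x 28 x 18 mm, near the other front corner of the board; origin at the centre of its underside
- connector: bystander: blue anodized fuel connector standing on the rear part of the board, 30 mm across, 59 mm high; origin at the centre of its underside
- primer: bystander: yellow plastic primer bulb fitting standing on the rear part of the board, 32 mm across, 40 mm high; origin at the centre of its underside
- puller: bystander: three-lobed steel flywheel puller standing on three screws, 106 mm across, 81 mm high, far out on one side; origin at the centre, on the cart top
- brush: bystander: wire brush 180 mm long, 28 mm high, handle towards its -x, lying far out on the right; origin about the middle, on the cart top
- starter: bystander: squat grey starter housing, fixed on the cart, 104 mm across (170 mm over its ears), 97 mm high with the push button on its top, far out on the side opposite the puller; origin at the centre of its underside
- start_button (a joint): travel of the push button on the starter housing, m: 0 released, 0.005 fully pressed
Not all that is in view belongs to the job. What is shaped like the plate but yellow is not meant.

How it is judged:
On the way:
1. the plate stands tipped up on one of its edges at the front edge of the board (angle between plate's own z axis and vertical between 1 and 2.2 rad and x of plate_center in the frame of board between -0.04 and 0.04 m and height (world z) of any of plate_long_a, plate_long_b, plate_short_a, plate_short_b below 0.018 m), for 0.04 s.
At the end, for the whole second after the job is handed in: The plate rests flat (within 5 degrees) and still on the board, worn side up, the middles of all its four sides inside the board's outline (angle between plate's own z axis and vertical above 3.05 rad and height (world z) of plate_center between 0.0125 and 0.0195 m and linear speed of plate below 0.01 m/s and angular speed of plate below 0.1 rad/s and x of plate_long_a in the frame of board between 0 and 0.18 m and x of plate_long_b in the frame of board between 0 and 0.18 m and x of plate_short_a in the frame of board between 0 and 0.18 m and x of plate_short_b in the frame of board between 0 and 0.18 m and y of plate_long_a in the frame of board between -0.11 and 0.11 m and y of plate_long_b in the frame of board between -0.11 and 0.11 m and y of plate_short_a in the frame of board between -0.11 and 0.11 m and y of plate_short_b in the frame of board between -0.11 and 0.11 m); the robot touches nothing.
It fails at once if the plate is lifted clear: all four of its sides more than 28 mm above the cart top, or the plate level and more than 10 mm above the board (height (world z) of each of plate_long_a, plate_long_b, plate_short_a, plate_short_b above 0.028 m or (angle between plate's own z axis and vertical below 0.25 rad and height (world z) of plate_center above 0.026 m) or (angle between plate's own z axis and vertical above 2.89 rad and height (world z) of plate_center above 0.028 m)).
It fails at once if another thing is moved by more than 15 mm or knocked over (distance of any of disc, bar, connector, primer, puller, brush from where it was at the start of the episode above 0.015 m or angle between any of disc, bar, connector, primer, puller, brush's own z axis and vertical above 0.6 rad).
It fails at once if the starter button is pressed (value of joint start_button above 0.002 m).
It also fails if it takes over 45 s, if anything falls off the work surface, if the arm or the gripper's body presses on something with over 40 N, if the wrist force passes 120 N, or if a joint passes its speed limit or range.

### The arm

A 6-joint arm with a two-finger parallel gripper is mounted at the origin on the work surface. World frame = base frame: x ahead of the robot, y to its left, z up, the work surface at z = 0. Lengths are in m, angles in rad, forces in N, time in s.
With the tool pointing down it reaches from about 0.225 to 0.725 m from the base axis. Payload 3.1 kg.
Tool frame: the origin (TCP) lies midway between the tips of the shut fingers; the grasp point (between the pads) lies 19 mm behind it; z points along the fingers, y is the direction in which the jaws open and shut (so a half turn about z gives the same grasp; the last joint's range is limited). The gripper opens to 85 mm and grips with 20 to 120 N. Pads are 22 mm wide; open, the fingers measure 114 mm over their backs; the gripper's body (76 mm by 85 mm) begins 54 mm behind the grasp point. The pads swing forward as they close: fully open they stand 13 mm farther back than shut.
Start: joints at [-1.266, 0.048, 0.099, 1.622, 0, 1.443], TCP at [0.22, -0.477, 0.231] pointing down, gripper open.
Joint ranges: [-2.91, 2.91], [-0.99, 1.94], [-1.21, 1.42], [-2.12, 2.29], [-1.49, 1.47], [-3.14, 3.14]. Speed limits (rad/s): [2.79, 2.79, 3.14, 3.14, 3.14, 3.14].

### API

Orientations are given as a unit quaternion [w, x, y, z].
In Python, from workcell import bot gives the robot as it stands.
- The arm moves only by the shell command python3 -m inch 'ROWS' [FORCE]. ROWS is JSON, a list of rows, each a list of 3 entries, a list of its own where there are three numbers: the shift along the tool's x, y, z scaled (see below), then the turn, a rotation vector about the tool's x, y, z scaled (see below), then the opening, from 0 (shut) to 1 (fully open). In form: [[[dx, dy, dz], [rx, ry, rz], fingers], ...]. A call has 1 to 20 rows; each row shifts and turns the pose as measured when the row begins, along the tool's axes as they then stand; what a row does not reach is not made up. The controller multiplies each number of a shift by 25 mm and each number of a turn by 0.08 rad. A row lasts 1/12 s, in which the tool goes at most 41.7 mm and 7.16 degrees, less where a joint would pass 70% of its speed; a pose out of reach is approached as far as the arm can. A call with a number of a shift or a turn outside -1 to 1 is refused whole. A call with a gripper value outside its range is refused whole. The fingers move at their own pace and stop on an object; FORCE is the grip in N (left out, the last holds). Time passes only in rows, so rows that do not move let the fingers close. It gives the time, the measured TCP pose, the force and the opening at its end, in the units of the state.
- bot.state(): the state, without advancing time (a new reading comes with each control period).
- bot.snapshot(name): name is "side" or "top"; returns a dict with "img" (420x560x3 uint8, blue, green, red), "intrinsics" (3x3 intrinsics, pixels), "k1" (the pictures are not rectified: a ray, as slopes to the right and down, at radius r is drawn at 1 + k1 r^2 times it, then the intrinsics apply), "R" (3x3) and "t" (3): a world point X has camera coordinates R X + t. Camera axes: x right, y down, z forward; pixel columns grow to the right and rows downward; lengths in m; the calibration is good to about 2 mm. A picture is of the moment at which its call begins. There is no depth.
- bot.close_job(): hands the job in, once; it reports no verdict.
The state is a dict: "clock": time; "qpos": joint angles; "dq": joint speeds; "tau": joint torques, N m; "position": TCP position; "tool_rot": TCP orientation; "force": force on the tool from outside, world axes, zero at the start; "moment": the same for the moment, N m; "width": finger opening in m.
Only numpy, scipy, OpenCV 4.12 (cv2) and the standard library are available. Lean on these libraries where they do the work, as an engineer would, in place of code of your own. Each camera call takes 0.05 s, during which the arm holds its last target. There are 200 camera calls.

## Working session

There is one attempt and no reset: what is moved stays moved. The work goes in short steps, Python scripts to look and compute and a shell command to move; the robot and the scene stay as the last step left them, time stands still between calls to the robot, and variables do not carry over. Pictures are saved under pics/ and viewed, about 8 in all and at most 12, crops included, and the job is handed in when it is done.

```bash
mkdir -p pics; ls; cat > h.py <<'E'
import numpy as np, cv2
from workcell import bot
from scipy.spatial.transform import Rotation as Ro
def ray(s,u,v):
    K=np.array(s["intrinsics"]);k1=s["k1"]
    d=np.array([(u-K[0,2])/K[0,0],(v-K[1,2])/K[1,1]]);p=d.copy()
    for _ in range(20): p=d/(1+k1*(p@p))
    R=np.array(s["R"]);t=np.array(s["t"])
    return -R.T@t, R.T@np.array([p[0],p[1],1])
def onz(s,u,v,z):
    o,d=ray(s,u,v); return o+d*(z-o[2])/d[2]
def proj(s,X):
    c=np.array(s["R"])@np.array(X)+np.array(s["t"]);p=c[:2]/c[2];p=p*(1+s["k1"]*(p@p))
    K=np.array(s["intrinsics"]);return K[0,0]*p[0]+K[0,2],K[1,1]*p[1]+K[1,2]
E
python3 - <<'E'
from h import *
import pickle
st=bot.state();print(st)
for n in("top","side"):
    s=bot.snapshot(n);pickle.dump(s,open(n+".pkl","wb"));cv2.imwrite(f"pics/{n}0.png",s["img"])
    print(n,s["intrinsics"],s["k1"],-np.array(s["R"]).T@np.array(s["t"]),s["R"])
E
```

```text
pics
{'clock': 0.0, 'qpos': array([-1.26579824e+00,  4.87310354e-02,  9.75673467e-02,  1.62204045e+00,
        1.36726489e-05,  1.44299339e+00]), 'dq': array([ 9.56899089e-04,  2.37801024e-03, -1.24640833e-03, -1.02373611e-04,
       -9.34872184e-05,  6.52632461e-04]), 'tau': array([ 8.30057579e-04, -3.38783169e+01,  3.20015359e+01,  2.03468988e-02,
       -1.61441089e-04, -6.20996673e-06]), 'position': array([ 0.21999094, -0.47598274,  0.23011218]), 'tool_rot': array([-1.19979048e-03,  9.76675935e-01,  2.14715321e-01, -9.97142966e-05]), 'force': array([ 1.37990033,  0.18945621, -0.168315  ]), 'moment': array([-0.02873516, -0.01528686,  0.02179505]), 'width': 0.08546002735319055}
top [[481.48902433   0.         282.62925941]
 [  0.         481.48902433 208.4692178 ]
 [  0.           0.           1.        ]] -0.018268810921071243 [ 0.28814256 -0.01710582  1.30633659] [[ 0.04701673 -0.99889277  0.00163339]
 [-0.97285762 -0.04616207 -0.22675343]
 [ 0.22657776  0.00907215 -0.97395083]]
side [[508.79479051   0.         275.04972153]
 [  0.         508.79479051 206.67644314]
 [  0.           0.           1.        ]] -0.15088072341792969 [0.06620673 1.05107117 0.74477864] [[-0.90251885 -0.43052765  0.01027983]
 [-0.22300242  0.44679469 -0.86639738]
 [ 0.36841505 -0.78423239 -0.49924934]]
```

View pics/top0.png

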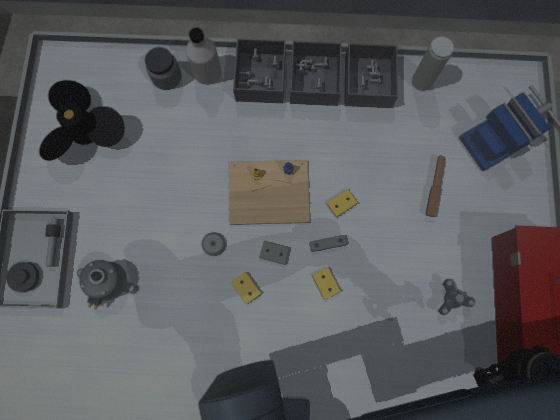

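View pics/side0.png

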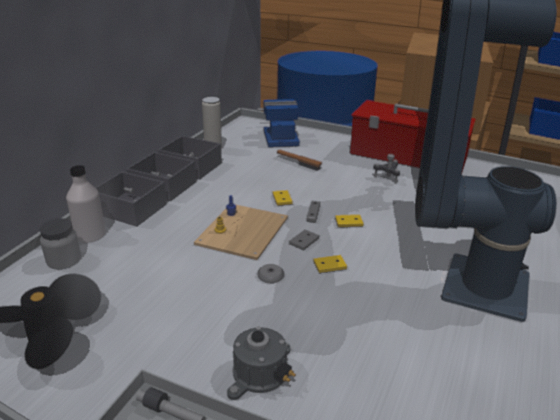

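The plate is the grey rectangle at top (275,252), side (304,239). Things it could be taken for, in the top view: the yellow plates at (247,288), (326,283) and (342,203), and the grey bar at (328,243). Grey, about 48x72, with two holes: I choose (275,252).

```bash
cat > meas.py <<'E'
from h import *
import pickle
def hull(img,mask,near):
    n,l,stt,c=cv2.connectedComponentsWithStats(mask.astype(np.uint8))
    ok=[i for i in range(1,n) if stt[i,4]>60]
    i=min(ok,key=lambda i:np.hypot(*(c[i]-near)))
    cs,_=cv2.findContours((l==i).astype(np.uint8),cv2.RETR_EXTERNAL,cv2.CHAIN_APPROX_NONE)
    return max(cs,key=cv2.contourArea)[:,0,:]
if __name__=="__main__":
  for n,pb,pp,pd,pbar in(("top",(269,190),(275,252),(214,244),(328,243)),("side",(243,230),(304,239),(270,273),(314,211))):
    s=pickle.load(open(n+".pkl","rb"));im=s["img"].astype(int);g=im.mean(2)
    hsv=cv2.cvtColor(s["img"],cv2.COLOR_BGR2HSV)
    wood=(hsv[...,1]>60)&(hsv[...,2]>90)
    for nm,p,z,m in(("board",pb,.009,wood),("plate",pp,.014,g<105),("plate@7",pp,.007,g<105),("disc",pd,.016,g<105),("bar",pbar,.018,g<105)):
        c=hull(im,m,np.array(p))
        P=np.array([onz(s,u,v,z)[:2] for u,v in c],np.float32)
        r=cv2.minAreaRect(P*1000);b=cv2.boxPoints(r)
        print(n,nm,len(c),np.round(r[0],1),np.round(r[1],1),round(r[2],1),b.round().tolist())
  s=pickle.load(open("top.pkl","rb"));a=cv2.resize(s["img"][150:310,190:370],None,fx=3,fy=3,interpolation=cv2.INTER_CUBIC)
  cv2.imwrite("pics/crop0.png",cv2.convertScaleAbs(a,alpha=1.5))
E
python3 meas.py
```

```text
top board 274 [637.1  36. ] [179.2 216.3] 4.2 [[540.0, 137.0], [556.0, -78.0], [734.0, -65.0], [719.0, 150.0]]
top plate 88 [466.   10.3] [79.3 51.2] 77.6 [[433.0, -23.0], [483.0, -34.0], [499.0, 44.0], [449.0, 55.0]]
top plate@7 88 [466.9  10.5] [79.7 51.5] 77.6 [[433.0, -23.0], [484.0, -34.0], [501.0, 44.0], [450.0, 55.0]]
top disc 71 [482.4 177.1] [62.9 67.7] 2.7 [[449.0, 209.0], [453.0, 142.0], [515.0, 145.0], [512.0, 212.0]]
top bar 91 [ 498.2 -133.1] [ 30.9 105.4] 14.1 [[470.0, -86.0], [496.0, -188.0], [526.0, -180.0], [500.0, -78.0]]
side board 258 [650.   19.6] [202.5 272.9] 4.3 [[539.0, 148.0], [559.0, -124.0], [761.0, -109.0], [741.0, 163.0]]
side plate 64 [465.1  23.4] [82.1 54. ] 77.6 [[430.0, -11.0], [483.0, -22.0], [500.0, 58.0], [447.0, 69.0]]
side plate@7 64 [468.9  13.5] [82.8 54.6] 77.6 [[433.0, -21.0], [487.0, -33.0], [504.0, 48.0], [451.0, 60.0]]
side disc 64 [478.8 194. ] [65.5 65.2] 76.0 [[439.0, 170.0], [503.0, 154.0], [518.0, 218.0], [455.0, 234.0]]
side bar 55 [ 494.6 -115.8] [ 29.4 119.2] 14.1 [[466.0, -62.0], [495.0, -177.0], [523.0, -170.0], [494.0, -54.0]]
```

View pics/crop0.png

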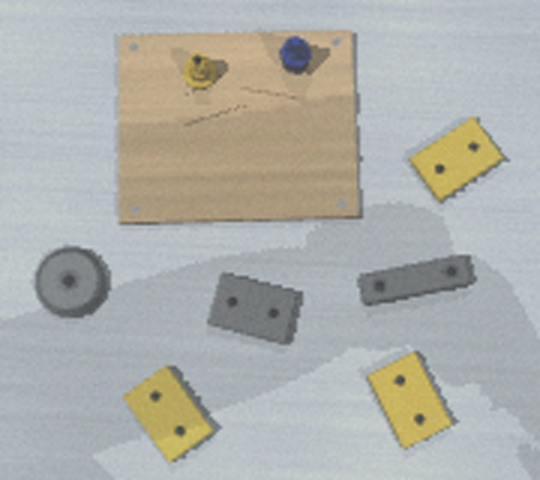

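The crop confirms it: a grey rectangle with two holes, turned about 16° from the board edge; the neighbours are yellow plates and the narrow bar. Board yaw is about 4.2°. Next I turn to that yaw and move behind the plate.

```bash
cat > st.py <<'E'
from h import *
import sys
s=bot.state();q=s["tool_rot"];R=Ro.from_quat([q[1],q[2],q[3],q[0]]).as_matrix()
print("t",round(s["clock"],2),"pos",(s["position"]*1000).round(1),"yaw",np.degrees(np.arctan2(R[1,0],R[0,0])).round(2),"z",R[:,2].round(3),"F",s["force"].round(1),"w",round(s["width"],4))
if len(sys.argv)>1:
    T=np.array([float(a) for a in sys.argv[1:4]]);print("tool shift mm",(R.T@(T-s["position"]*1000)).round(1))
E
python3 -m inch '[[[0,-1,0],[0,0,1],0.45],[[0.3,-1,0],[0,0,1],0.45],[[0.4,-1,0],[0,0,1],0.45],[[0.4,-1,0],[0,0,1],0.45],[[0.5,-1,0],[0,0,0.5],0.45],[[0.5,-1,0],[0,0,0],0.45],[[0.5,-1,0],[0,0,0],0.45],[[0.5,-1,0],[0,0,0],0.45],[[0.5,-1,0],[0,0,0],0.45],[[0.5,-1,0],[0,0,0],0.45],[[0.5,-1,0],[0,0,0],0.45],[[0.5,-1,0],[0,0,0],0.45],[[0.5,-1,0],[0,0,0],0.45],[[0.5,-1,0],[0,0,0],0.45],[[0,0,0],[0,0,0],0.45]]' 40; python3 st.py 402 4 60
```

```text
clock: 1.35
position: [0.3268, -0.0993, 0.2216]
tool_rot: [-0.009, 1.0, 0.023, -0.004]
force: [-0.3, 0.2, -0.3]
width: 0.0383
t 1.35 pos [326.8 -99.3 221.6] yaw 2.66 z [-0.008  0.018 -1.   ] F [-0.3  0.2 -0.3] w 0.0383
tool shift mm [ 81.1 -96.7 162.9]
```

```bash
python3 -m inch '[[[0.8,-0.95,0.6],[-0.2,0.1,-0.3],0.45],[[0.8,-0.95,0.8],[0,0,0],0.45],[[0.8,-0.95,1],[0,0,0],0.45],[[0.8,-0.95,1],[0,0,0],0.45],[[0,0,1],[0,0,0],0.45],[[0,0,1],[0,0,0],0.45],[[0,0,0.5],[0,0,0],0.45],[[0,0,0],[0,0,0],0.45]]'; python3 st.py 402 4 20
```

```text
clock: 2.02
position: [0.4041, 0.0013, 0.0676]
tool_rot: [0.002, 0.999, 0.035, 0.002]
force: [-0.9, 1.0, -0.2]
width: 0.0383
t 2.02 pos [404.1   1.3  67.6] yaw 4.02 z [ 0.004 -0.005 -1.   ] F [-0.9  1.  -0.2] w 0.0383
tool shift mm [-2.1 -3.1 47.6]
```

```bash
python3 -m inch '[[[-0.1,-0.1,0.8],[0,0,0],0.45],[[0,0,0.8],[0,0,0],0.45],[[0,0,0.4],[0,0,0],0.45],[[0,0,0.1],[0,0,0],0.45],[[0,0,0],[0,0,0],0.45]]';python3 st.py 402 4 6; python3 -m inch '[[[0,0,0.12],[0,0,0],0.45],[[0,0,0.12],[0,0,0],0.45],[[0,0,0.0],[0,0,0],0.45]]';python3 st.py
```

```text
clock: 2.43
position: [0.4015, 0.0009, 0.0146]
tool_rot: [0.003, 0.999, 0.034, 0.002]
force: [0.5, 0.6, 0.9]
width: 0.0385
t 2.43 pos [401.5   0.9  14.6] yaw 3.86 z [ 0.003 -0.006 -1.   ] F [0.5 0.6 0.9] w 0.0385
tool shift mm [ 0.7 -3.1  8.5]
clock: 2.68
position: [0.404, -0.0003, 0.0113]
tool_rot: [0.004, 0.999, 0.033, 0.004]
force: [0.4, 0.1, -0.2]
width: 0.0383
t 2.68 pos [ 4.04e+02 -3.00e-01  1.13e+01] yaw 3.79 z [ 0.008 -0.007 -1.   ] F [ 0.4  0.1 -0.2] w 0.0383
```

```bash
python3 - <<'E'
from h import *
s=bot.snapshot("side");im=s["img"]
u,v=map(int,proj(s,[.47,.01,.02]));print(u,v)
cv2.imwrite("pics/side1.png",cv2.convertScaleAbs(cv2.resize(im[v-60:v+60,u-80:u+80],None,fx=5,fy=5,interpolation=cv2.INTER_CUBIC),alpha=1.4))
E
```

```text
304 234
```

View pics/side1.png

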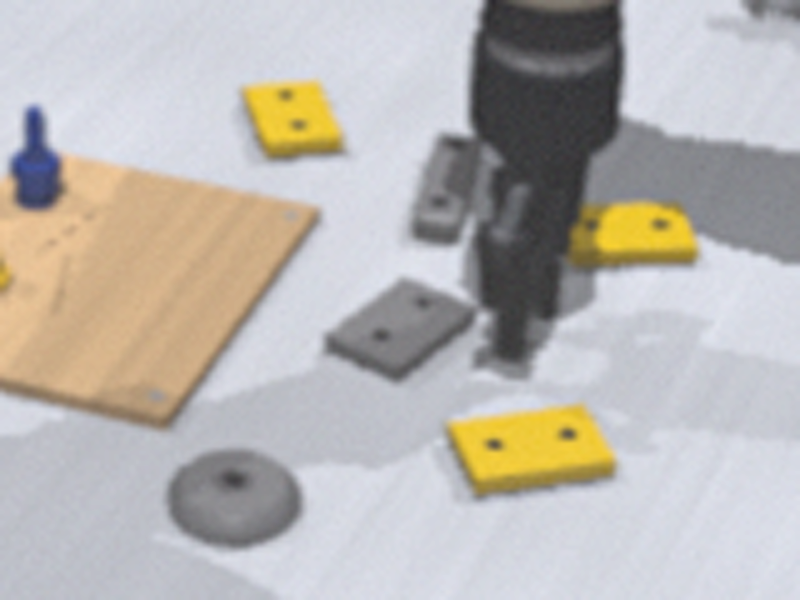

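The side crop shows both fingertips just behind the plate's near side, at (510,360) and (540,310), clear of the yellow plates. I'll feel for the cart top now.

```bash
for i in 1 ; do python3 -m inch '[[[0,-0.15,0.15],[0,0,0],0.45],[[0,0,0],[0,0,0],0.45]]' >/dev/null;python3 st.py;  python3 -m inch '[[[0,-0.1,0.15],[0,0,0],0.45],[[0,0,0],[0,0,0],0.45]]'>/dev/null;python3 st.py;python3 -m inch '[[[0,0,0.15],[0,0,0],0.45],[[0,0,0],[0,0,0],0.45]]'>/dev/null;python3 st.py 404 6 5;done
```

```text
t 2.9 pos [405.4   3.4   9. ] yaw 3.77 z [ 0.012 -0.008 -1.   ] F [-0.2 -0.6  1. ] w 0.0385
t 3.07 pos [405.9   6.3   5.5] yaw 3.79 z [ 0.013 -0.008 -1.   ] F [-0.4 -0.7  0.6] w 0.0382
t 3.23 pos [406.    6.5   1.5] yaw 3.83 z [ 0.013 -0.008 -1.   ] F [-0.9 -0.4 -0.9] w 0.0382
tool shift mm [-2.   0.4 -3.6]
```

```bash
python3 -m inch '[[[0,0,0.15],[0,0,0],0.45],[[0,0,0],[0,0,0],0.45]]' >/dev/null;python3 st.py;  python3 -m inch '[[[0,0,0.15],[0,0,0],0.45],[[0,0,0],[0,0,0],0.45]]'>/dev/null;python3 st.py
```

```text
t 3.4 pos [407.4   6.4  -0.8] yaw 3.85 z [ 0.016 -0.008 -1.   ] F [ 0.2  0.8 -0.7] w 0.0385
t 3.57 pos [408.6   6.4  -0. ] yaw 3.9 z [ 0.017 -0.008 -1.   ] F [ 1.4  1.1 -0.4] w 0.0386
```

```bash
python3 -m inch '[[[-0.1,0,0.2],[0,0.2,0],0.45]]' >/dev/null;python3 st.py;  python3 -m inch '[[[0,0,0.2],[0,0,0],0.45],[[0,0,0.2],[0,0,0],0.45]]'>/dev/null;python3 st.py
```

```text
t 3.65 pos [409.9   6.1  -1.4] yaw 3.92 z [ 0.04  -0.006 -0.999] F [-7.9  0.1 40. ] w 0.0384
t 3.82 pos [410.1   6.1  -1.4] yaw 4.01 z [ 0.039 -0.006 -0.999] F [-17.2   0.4  35.9] w 0.0384
```

```bash
python3 -m inch '[[[-0.2,0,-0.3],[0,-0.25,0],0.45],[[0,0,0],[0,-0.25,0],0.45],[[0,0,0],[0,0,0],0.45]]' >/dev/null;python3 st.py 410 6 3
```

```text
t 4.07 pos [406.4   5.4   9.2] yaw 3.98 z [ 0.002 -0.01  -1.   ] F [ 0.2  0.3 -0.6] w 0.0385
tool shift mm [ 3.6 -0.4  6.2]
```

```bash
python3 -m inch '[[[0.1,0,0.25],[0,0,0],0.45],[[0.3,0,0],[0,0,0],0.45],[[0.3,0,0],[0,0,0],0.45],[[0.3,0,0],[0,0,0],0.45],[[0.3,0,0],[0,0,0],0.45],[[0.3,0,0],[0,0,0],0.45],[[0.3,0,0],[0,0,0],0.45],[[0.2,0,0],[0,0,0],0.45],[[0,0,0],[0,0,0],0.45]]' >/dev/null;python3 st.py 490 11.5 3
python3 - <<'E'
from h import *
s=bot.snapshot("side");im=s["img"]
u,v=map(int,proj(s,[.50,.01,.02]));print(u,v)
cv2.imwrite("pics/side2.png",cv2.convertScaleAbs(cv2.resize(im[v-60:v+60,u-80:u+80],None,fx=5,fy=5,interpolation=cv2.INTER_CUBIC),alpha=1.4))
E
```

```text
t 4.82 pos [442.9   8.3  -0.8] yaw 4.13 z [-0.047 -0.014 -0.999] F [1.7 0.5 2.7] w 0.0381
tool shift mm [47.   0.3 -6.1]
293 231
```

View pics/side2.png

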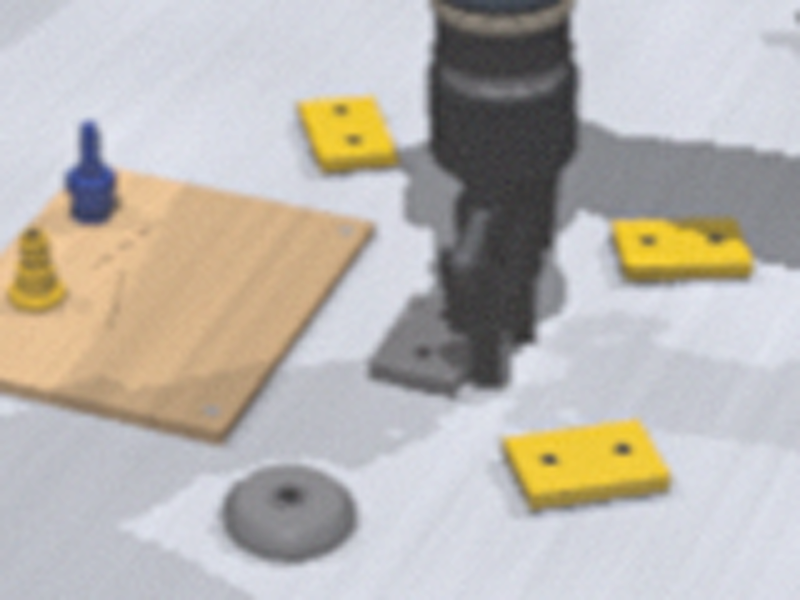

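The plate is in contact with the fingers at (440,345) and now lies nearly parallel to the board edge. The tool has sagged and tilted a little, so I correct that while pushing on.

```bash
python3 -m inch '[[[0,0,-0.15],[0,0.3,0],0.45],[[0.2,0,-0.1],[0,0.3,0],0.45],[[0.3,0,-0.03],[0,0.1,0],0.45],[[0.3,0,-0.03],[0,0.1,0],0.45],[[0.3,0,-0.03],[0,0.1,0],0.45],[[0.3,0,-0.03],[0,0.1,0],0.45],[[0,0,0],[0,0,0],0.45]]' >/dev/null;python3 st.py 490 11.5 3
```

```text
t 5.45 pos [480.4  12.    4.2] yaw 4.19 z [ 0.031 -0.007 -1.   ] F [-0.9  0.2  0.6] w 0.0386
tool shift mm [9.5 1.2 1.5]
```

```bash
python3 -m inch '[[[0.15,0,0],[0,-0.2,0],0.45],[[0.15,0,0],[0,-0.15,0],0.45]]' >/dev/null;python3 st.py;python3 -m inch '[[[0.15,0,0],[0,0,0],0.45]]' >/dev/null;python3 st.py;python3 -m inch '[[[0.15,0,0],[0,0,0],0.45]]' >/dev/null;python3 st.py
```

```text
t 5.62 pos [487.4  12.7   4.1] yaw 4.18 z [ 0.    -0.009 -1.   ] F [-2.5 -0.1  1.4] w 0.0387
t 5.7 pos [490.6  12.9   3.9] yaw 4.18 z [-0.003 -0.009 -1.   ] F [-11.7  -1.7   8.3] w 0.0384
t 5.78 pos [490.6  13.    3.4] yaw 4.17 z [-0.012 -0.01  -1.   ] F [-14.3  -1.   10.3] w 0.0387
```

```bash
python3 -m inch '[[[-0.15,0,0.05],[0,0.1,0],0.45],[[0,0,0.1],[0,0,0],0.45],[[0,0,0],[0,0,0],0.45]]' >/dev/null;python3 st.py 490.6 13 0;
```

```text
t 6.03 pos [ 4.881e+02  1.270e+01 -4.000e-01] yaw 4.18 z [-0.003 -0.01  -1.   ] F [-0.2 -0.7  0.6] w 0.0384
tool shift mm [ 2.5 -0.1 -0.4]
```

```bash
python3 -m inch '[[[0.15,0,0],[0,0,0],0.45],[[0.15,0,-0.05],[0,0,0],0.45]]' >/dev/null;python3 st.py; python3 -m inch '[[[0.14,0,-0.2],[0,0,0],0.45],[[0.14,0,-0.25],[0,0,0],0.45]]' >/dev/null;python3 st.py
python3 - <<'E'
from h import *
s=bot.snapshot("side");im=s["img"]
u,v=map(int,proj(s,[.51,.01,.02]));print(u,v)
cv2.imwrite("pics/side3.png",cv2.convertScaleAbs(cv2.resize(im[v-50:v+50,u-60:u+60],None,fx=6,fy=6,interpolation=cv2.INTER_CUBIC),alpha=1.4))
E
```

```text
t 6.2 pos [490.4  13.   -0.7] yaw 4.15 z [-0.014 -0.011 -1.   ] F [-10.7  -2.4   2.3] w 0.0385
t 6.37 pos [490.4  13.1   6.5] yaw 4.11 z [-0.031 -0.013 -0.999] F [-5.6 -1.4 -0.2] w 0.0384
290 230
```

View pics/side3.png

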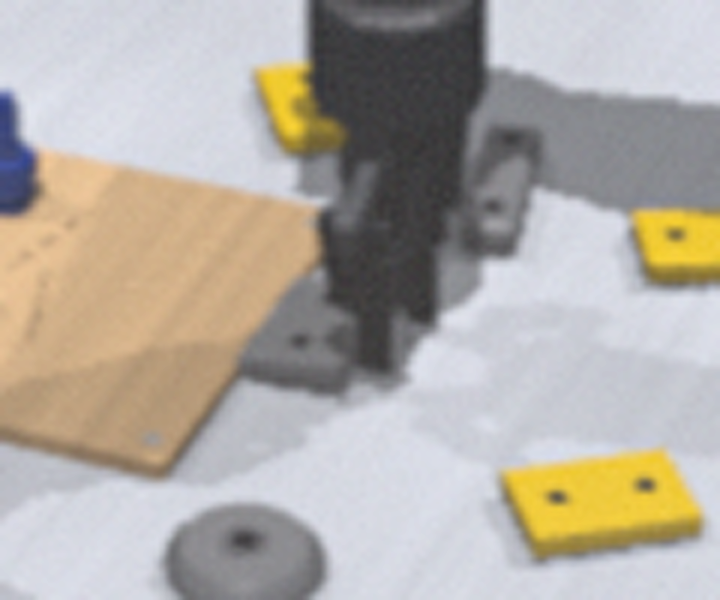

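The plate lies flush against the board edge (250,350) but is still flat, so the fingers slid up. I lower them again and press harder.

```bash
python3 -m inch '[[[-0.15,0,0.1],[0,0.3,0],0.45],[[0,0,0.2],[0,0.1,0],0.45],[[0,0,0],[0,0,0],0.45]]' >/dev/null;python3 st.py 490.6 13 0;
```

```text
t 6.67 pos [487.9  12.7  -0.7] yaw 4.12 z [ 0.003 -0.01  -1.   ] F [-0.5  0.2  0.8] w 0.0385
tool shift mm [ 2.7 -0.1 -0.7]
```

```bash
python3 -m inch '[[[0.2,0,0],[0,0.1,0],0.45],[[0.25,0,0],[0,0.1,0],0.45]]' >/dev/null;python3 st.py; for k in 1; do python3 -m inch '[[[0.28,0,-0.15],[0,0.1,0],0.45]]' >/dev/null;python3 st.py;python3 -m inch '[[[0.28,0,-0.2],[0,0.1,0],0.45]]' >/dev/null;python3 st.py;python3 -m inch '[[[0.28,0,-0.25],[0,0.1,0],0.45]]' >/dev/null;python3 st.py;done
```

```text
t 6.83 pos [490.7  13.   -1.1] yaw 4.11 z [ 0.    -0.011 -1.   ] F [-24.9  -3.4  23.2] w 0.0383
t 6.92 pos [490.6  13.    0.5] yaw 4.09 z [-0.007 -0.013 -1.   ] F [-12.7  -3.   -1.8] w 0.0387
t 7.0 pos [490.5  13.    2.6] yaw 4.06 z [-0.015 -0.014 -1.   ] F [-9.7 -2.5 -1.9] w 0.0383
t 7.08 pos [490.6  13.    5.5] yaw 4.04 z [-0.023 -0.015 -1.   ] F [-10.7  -2.8  -0.5] w 0.0383
```

```bash
python3 -m inch '[[[0.28,0,-0.25],[0,0.15,0],0.45]]' >/dev/null;python3 st.py;python3 -m inch '[[[0.28,0,-0.25],[0,0.15,0],0.45]]' >/dev/null;python3 st.py
python3 - <<'E'
from h import *
s=bot.snapshot("side");im=s["img"]
cv2.imwrite("pics/side4.png",cv2.convertScaleAbs(cv2.resize(im[200:280,240:340],None,fx=7,fy=7,interpolation=cv2.INTER_CUBIC),alpha=1.4))
E
```

```text
t 7.17 pos [490.8  13.1   8.4] yaw 4.02 z [-0.027 -0.016 -1.   ] F [-10.8  -3.4   0.2] w 0.0387
t 7.25 pos [491.2  13.1  11.5] yaw 4.01 z [-0.03  -0.017 -0.999] F [-9.9 -2.7 -0.3] w 0.0387
```

View pics/side4.png

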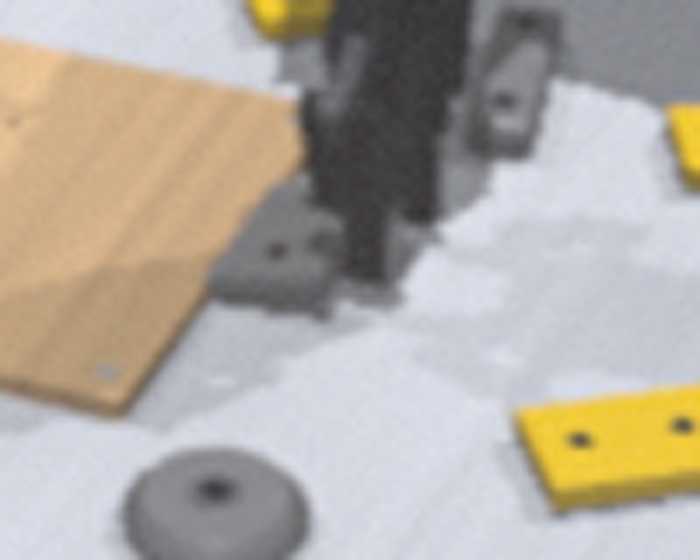

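The plate's near side is lifting: there is shadow under its lower edge at (325,310), and it is held at the board edge at (215,275). I continue along the arc.

```bash
python3 -m inch '[[[0.28,0,-0.3],[0,0.2,0],0.45],[[0.28,0,-0.3],[0,0.2,0],0.45]]' >/dev/null;python3 st.py;python3 -m inch '[[[0.3,0,-0.3],[0,0.2,0],0.45],[[0.3,0,-0.3],[0,0.2,0],0.45]]' >/dev/null;python3 st.py
```

```text
t 7.47 pos [493.8  13.3  21.1] yaw 3.99 z [-0.025 -0.018 -1.   ] F [-8.5 -0.9  2.6] w 0.0384
t 7.63 pos [499.9  13.8  32.3] yaw 3.98 z [-0.015 -0.019 -1.   ] F [-6.6 -1.9  3. ] w 0.0383
```

```bash
python3 -m inch '[[[0.4,0,-0.3],[0,0.1,0],0.45],[[0.45,0,-0.25],[0,0.1,0],0.45]]' >/dev/null;python3 st.py;python3 -m inch '[[[0.5,0,-0.2],[0,0.1,0],0.45]]' >/dev/null;python3 st.py
python3 - <<'E'
from h import *
s=bot.snapshot("side");im=s["img"]
cv2.imwrite("pics/side5.png",cv2.convertScaleAbs(cv2.resize(im[190:270,240:340],None,fx=7,fy=7,interpolation=cv2.INTER_CUBIC),alpha=1.4))
E
```

```text
t 7.8 pos [514.7  14.9  45.6] yaw 3.99 z [-0.013 -0.02  -1.   ] F [-5.8 -0.7  7.9] w 0.0385
t 7.88 pos [527.4  15.7  51.7] yaw 4.0 z [-0.006 -0.019 -1.   ] F [ 0.2 -0.1  0.2] w 0.0387
```

View pics/side5.png

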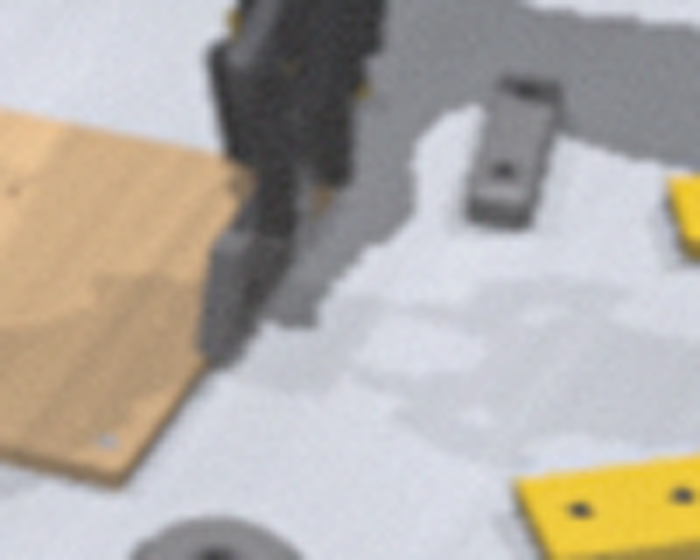

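The plate stands tipped up at about 75° at the board's front edge (205,350), with the fingertips behind it at (270,230). I go slightly lower and push it over.

```bash
python3 -m inch '[[[0.15,0,0.25],[0,0,0],0.45],[[0.3,0,0.2],[0,0,0],0.45]]' >/dev/null;python3 st.py;python3 -m inch '[[[0.4,0,0],[0,0,0],0.45],[[0.4,0,0],[0,0,0],0.45]]' >/dev/null;python3 st.py;
python3 - <<'E'
from h import *
s=bot.snapshot("side");im=s["img"]
cv2.imwrite("pics/side6.png",cv2.convertScaleAbs(cv2.resize(im[190:270,220:320],None,fx=7,fy=7,interpolation=cv2.INTER_CUBIC),alpha=1.4))
E
```

```text
t 8.1 pos [547.9  16.6  47.5] yaw 4.03 z [ 0.012 -0.019 -1.   ] F [-0.4 -0.7  0.1] w 0.0387
t 8.27 pos [569.6  18.2  46.9] yaw 4.03 z [ 0.014 -0.019 -1.   ] F [0.1 0.3 0.3] w 0.0384
```

View pics/side6.png

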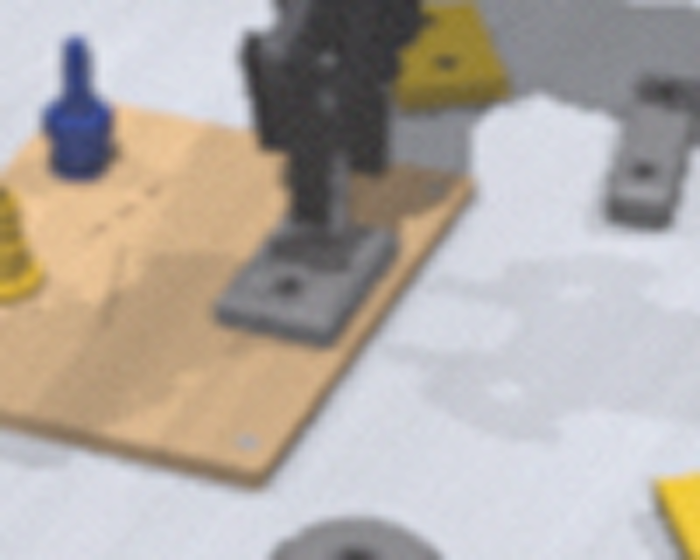

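The plate has turned over and lies flat, worn (bevelled) side up, close to the board's front edge at (330,340). I back off and measure it.

```bash
python3 -m inch '[[[-0.6,0,-0.1],[0,0,0],0.45],[[-0.8,0,0],[0,0,0],0.45],[[-0.8,0,0],[0,0,0],0.45],[[-0.6,0,0],[0,0,0],0.45],[[-0.4,0,0],[0,0,0],0.45],[[-0.3,0,0],[0,0,0],0.45],[[0,0,0],[0,0,0],0.45]]' >/dev/null;python3 st.py
cat > m2.py <<'E'
from meas import *
s=bot.snapshot("side");cv2.imwrite("pics/m.png",s["img"]);g=s["img"].mean(2);hsv=cv2.cvtColor(s["img"],cv2.COLOR_BGR2HSV)
m=(g<120)&(hsv[...,1]<60)
X=np.array([.575,.018,.016]);c=hull(s["img"],m,np.array(proj(s,X)))
P=np.array([onz(s,u,v,.016)[:2]*1000 for u,v in c],np.float32);r=cv2.minAreaRect(P)
B=(cv2.boxPoints(r)-[548,29.5]);a=np.radians(4.2);Rb=np.array([[np.cos(a),np.sin(a)],[-np.sin(a),np.cos(a)]])
print(len(c),np.round(r[0],1),np.round(r[1],1),r[2]);print("board frame centre",Rb@(np.array(r[0])-[548,29.5]));print((B@Rb.T).round(1))
E
python3 m2.py
```

```text
t 8.9 pos [482.1  12.1  42.2] yaw 4.06 z [ 0.015 -0.018 -1.   ] F [ 0.6  0.4 -1.6] w 0.0384
61 [579.8  28.6] [52.5 87.2] 4.359436511993408
board frame centre [31.66416608 -3.24977182]
[[  5.3  40.3]
 [  5.5 -46.9]
 [ 58.1 -46.8]
 [ 57.8  40.4]]
```

```bash
python3 -m inch '[[[0.3,0,0.5],[0,0,0],0.45],[[0.3,0,0.4],[0,0,0],0.45],[[0.3,0,0.1],[0,0,0],0.45],[[0.3,0,0],[0,0,0],0.45],[[0,0,0],[0,0,0],0.45]]' >/dev/null;python3 st.py 566 18 15
```

```text
t 9.37 pos [518.9  13.8  17.9] yaw 4.05 z [ 0.022 -0.018 -1.   ] F [-0.1  0.2 -0.3] w 0.0385
tool shift mm [47.2 -1.   3.8]
```

```bash
python3 -m inch '[[[0.3,-0.05,0.12],[0,-0.1,0],0.45],[[0.3,0,0],[0,0,0],0.45],[[0.3,0,-0.03],[0,0,0],0.45],[[0.3,0,-0.03],[0,0.1,0],0.45]]' >/dev/null;python3 st.py 566 18 15;  python3 -m inch '[[[0.25,0,-0.03],[0,0.1,0],0.45],[[0.25,0,-0.03],[0,0.1,0],0.45]]' >/dev/null;python3 st.py 566 18 15
```

```text
t 9.7 pos [551.   17.3  17.8] yaw 4.07 z [ 0.021 -0.018 -1.   ] F [-2.6 -0.7  1.5] w 0.0384
tool shift mm [15.   0.3  3.1]
t 9.87 pos [564.1  18.2  19.9] yaw 4.1 z [ 0.036 -0.017 -0.999] F [-2.2 -0.6  0.3] w 0.0386
tool shift mm [1.8 0.2 5. ]
```

```bash
python3 -m inch '[[[-0.5,0,0],[0,0,0],0.45],[[-0.8,0,-0.3],[0,0,0],0.45],[[-0.8,0,-0.8],[0,0,0],0.45],[[-0.8,0,-1],[0,0,0],0.45],[[-0.8,0,-1],[0,0,0],0.45],[[-0.8,0,-1],[0,0,0],0.45],[[-0.6,0,-1],[0,0,0],0.45],[[0,0,0],[0,0,0],0.45],[[0,0,0],[0,0,0],0.45]]' >/dev/null;python3 st.py; python3 m2.py
python3 - <<'E'
import cv2
im=cv2.imread("pics/m.png");cv2.imwrite("pics/side7.png",cv2.convertScaleAbs(cv2.resize(im[160:300,180:360],None,fx=4,fy=4,interpolation=cv2.INTER_CUBIC),alpha=1.4))
E
```

```text
t 10.62 pos [432.3  10.8 150.2] yaw 4.1 z [ 0.052 -0.017 -0.999] F [-0.5  0.5  0.4] w 0.0383
61 [595.7  29.3] [53.2 87. ] 3.2762675285339355
board frame centre [47.59068615 -3.72617759]
[[ 21.7  40.2]
 [ 20.3 -46.8]
 [ 73.5 -47.7]
 [ 74.9  39.3]]
```

View pics/side7.png

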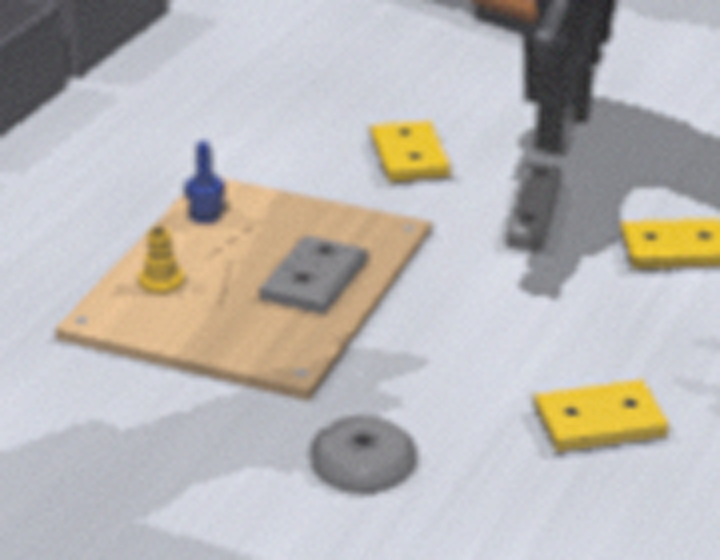

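The plate lies flat and wholly on the board at (315,272), bevelled side up. All the other things are in place and the gripper is clear.

```bash
python3 -c "
from workcell import bot
print(bot.close_job())"; python3 st.py
```

```text
the job is handed in; nothing more can be done
None
the job is handed in; nothing more can be done
```

The plate now lies flat and wholly on the board, worn side up, and the job was handed in at about 10.7 s of the 45 s. The hand-in gives no verdict, so my last picture and measurements are the only evidence.

- **What I did:** I pushed the plate with two partly open fingertips until it was square against the board's front edge. Pressing at about 10 N, I raised the near side so the plate turned over onto the board. I then pushed it about 16 mm farther on.
- **Plate position:** the last side view puts its centre about 48 mm in from the front edge and 4 mm off the midline. Its sides lie about 20 to 75 mm in and within 48 mm of the midline, well inside the outline. I did not measure its height separately.
- **Other things:** the disc, bar, connector and primer look unmoved in the last picture. I did not measure the puller or brush again, or read the starter button; the arm worked well away from all three after its first move, which was at height.
- **Tipping up:** a picture showed the plate standing at about 75° at the board's edge.
- **What disagreed:**
  - The first lift, at about 6 to 10 N, slid up the plate without tipping it, so I repeated it pressing harder.
  - While I felt for the cart top, the fingertips pressed on it with up to 40 N.
  - The side-view outline drew the plate too long (87 instead of 72 mm), because it includes the side walls and shadow.

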